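Load a carving blank under the board's spring clip

ROBOT

A 6-joint arm with a two-finger parallel gripper is mounted at the origin on the work surface. World frame = base frame: x ahead of the robot, y to its left, z up, the work surface at z = 0. Lengths are in m, angles in degrees, forces in N, time in s.
With the tool pointing down it reaches from about 0.375 to 0.75 m from the base axis. Payload 9 kg.
Tool frame: the origin (TCP) lies where the fingers leave the gripper's body, on its centre line; the fingertips stand 73 mm ahead of it and the grasp point (between the pads) lies 54 mm ahead of it (robot.tip_reach is the distance from the TCP to the fingertips, in m); z points along the fingers, y is the direction in which the jaws open and shut (so a half turn about z gives the same grasp; the last joint's range is limited). The gripper opens to 85 mm and grips with 20 to 120 N. Pads are 22 mm wide; open, the fingers measure 114 mm over their backs; the gripper's body (76 mm by 85 mm) begins 54 mm behind the grasp point. The pads swing forward as they close: fully open they stand 13 mm farther back than shut.
Start: joints at [-87.187, 5.964, 5.575, 89.605, 0, 77.527], TCP at [0.158, -0.579, 0.304] pointing down, gripper open.
Joint ranges: [-171.21, 171.21], [-48.23, 106.86], [-62.78, 66.21], [-105.2, 120.99], [-86.42, 89.51], [-180, 180]. Speed limits (degrees/s): [127.2, 127.2, 147.25, 180, 180, 180].

INTERFACE

Orientations are given as [roll, pitch, yaw] about the fixed x, y, z axes, in that order (R = Rz(yaw) Ry(pitch) Rx(roll)).
In Python, from plant import robot gives the robot as it stands. Calls block until the motion is done:
- robot.move_pose(position, orientation): joint-space move of the TCP to a pose.
- robot.line_to(position, vel=0.15, rotation=None, guard=None): straight line of the TCP; rotation=None keeps the orientation; vel is the mean speed in m/s. With guard (N) it stops when the force on the tool has changed by that much, and returns True; else False.
- robot.goto_joints(angles): joint-space move.
- robot.set_gripper(opening): finger opening in m; the grip force is fixed at half the most; returns when the fingers have stopped.
- robot.pause(seconds).
- robot.ik(position, orientation): joint angles nearest the present ones, or None.
- robot.observe(): the state.
- robot.grab_frame(name): name is "side" or "top" or "wrist"; returns the picture (420x560x3 uint8, blue, green, red); there is no depth.
- robot.get_calibration(name): a dict with "vertical_fov" (degrees; the focal length in pixels is half the picture's height over the tangent of half this angle, whatever the lens; pixels are square), "cx", "cy" (the principal point, pixels), "rvec" (rotation vector, rad) and "tvec" (3), from world to camera coordinates, as OpenCV has them. Camera axes: x right, y down, z forward; pixel columns grow to the right and rows downward; lengths in m; the calibration is good to about 2 mm. A picture is of the moment at which its call begins: read the wrist's pose just before it. get_calibration takes no time and is no camera call; for the wrist camera it gives the pose at the moment of the call.
A pose or a line that the arm cannot do raises robot.IKError and nothing moves.
- robot.job_done(): hands the job in, once; it reports no verdict.
The state is a dict: "time": time; "q": joint angles; "qvel": joint speeds; "joint_torque": joint torques, N m; "tool_pos": TCP position; "tcp_rot": TCP orientation; "ft_force": force on the tool from outside, world axes, zero at the start; "torque": the same for the moment, N m; "gripper_width": finger opening in m.
Only numpy, scipy, OpenCV 4.12 (cv2) and the standard library are available. Lean on these libraries where they do the work, as an engineer would, in place of code of your own. Each camera call takes 0.05 s, during which the arm holds its last target.

TASK

Load the small flat wooden blank into the carving board: press the clip's long steel plate down with one fingertip so that its jaw rises, keep it held down, and with the other fingertip push the blank along its channel, beneath the jaw, fully home against the end stop. Only when it is home let the clip go, so that the jaw closes on the blank. Do not lift the blank, and leave the other things on the bench alone.

Things in the scene. Friction and masses are not known exactly. Their poses are not given: they have to be found in the camera images.
- board: Dark wooden board fixed to the bench, 220 x 104 x 25 mm; origin under its centre, z up, x the push direction. On its top (25 mm above the bench) a channel runs along x, centred on y = 0, between two fences 6 mm high, 5 mm thick, inner faces at y = +-27 mm, from x = -100 to +96 mm, open at the -x end. A spring clip is mounted along its +y edge.
- stop (a point): End stop of the channel: middle of its face towards the blank, on the board's top; board x = +96 mm, y = 0, 25 mm above the bench. The stop is 9 mm high.
- blank: Flat light wooden blank, 80 (x) x 50 (y) x 10 mm, about 40 g, lying in the channel before the jaw with its long side along it; origin under its centre. Home: its front edge at the stop, so its origin at board x = +56 mm and its rear edge at board x = +16 mm.
- clip (a joint): Spring clip, angle in rad: 0 shut (the blank cannot pass), up to 0.42 as the plate on the board's +y side is pushed down and the jaw, across the axle, rises. About 0.225 with the jaw resting on the blank; above 0.27 the blank passes freely; hold at about 0.32, where the plate is level, its top 29 mm above the bench: a second fingertip at that height meets the blank's edge. Springs shut when let go; takes 5 to 10 N.
- axle (a point): Middle of the clip's steel axle, 8 mm thick, along the board's x at board y = +45 mm, 31 mm above the bench, from board x = -105 to +90 mm; narrow brackets up to 39 mm above the bench hold it.
- plate (a point): Middle of the top of the clip's steel press plate: 130 mm along the board's x (board x = -105 to +25 mm), from the axle outwards to board y = +94 mm (press anywhere from y = +55 to +90 mm), 3 mm thick. Shut, it slopes up outwards by 0.32 rad. A fingertip may slide along it while pressing. The point moves with the clip.
- toe (a point): Middle of the foot of the clip's jaw, 18 mm long (board x = +60 to +78 mm), 10 mm wide, above the channel at board y = +6 mm; 27 mm above the bench when shut. The jaw's arm crosses from the axle over the fence; its top is below 65 mm above the bench even when open.
- gouge_a: carving gouge lying down: square wooden handle 110 x 20 x 20 mm and thin dark blade 85 mm; origin under the handle-blade joint, x along the blade (leave alone)
- gouge_b: larger gouge lying down: square wooden handle 130 x 22 x 22 mm, blade 85 mm; origin under the handle-blade joint, x along the blade (leave alone)
- oilstone: grey sharpening stone 120 x 45 x 22 mm; origin under its centre (leave alone)
- spare: spare wooden block 110 x 75 x 18 mm, larger and thicker than the blank; origin under its centre (leave alone)
- jar: amber glass wax jar, 64 mm across, 75 mm tall; origin under its centre (leave alone)
- brush: bench brush 140 x 30 x 26 mm; origin under its centre (leave alone)
Mind the look-alikes: they are no part of the job. Leave any white or yellow look-alike of the blank alone.

How it is judged (in metres and radians):
On the way, in this order (a step that is already met when the one before it is completed fails the run):
1. the clip is held open while the blank is still in front of the jaw (value of joint clip above 0.25 rad and x of blank in the frame of board below 0.02 m), for 0.1 s.
2. a finger pushes the blank beneath the jaw while the clip is held open (value of joint clip above 0.25 rad and x of blank in the frame of board between 0.026 and 0.0525 m and contact force between the fingers and blank above 0.03 N), for 0.02 s.
3. the blank is home against the stop while the clip is still held open (value of joint clip above 0.25 rad and x of blank in the frame of board above 0.0525 m), for 0.1 s.
At the end, for the whole second after the job is handed in: The blank lies flat and at rest in the channel, straight, within 3.5 mm of the end stop, and the released clip rests on it (joint between 0.18 and 0.245) (x of blank in the frame of board between 0.0525 and 0.059 m and value of joint clip between 0.18 and 0.245 rad and z of blank in the frame of board between 0.022 and 0.028 m and angle between blank's own z axis and vertical below 0.06 rad and angle between the x axis of blank and the x axis of board, either way round below 0.08 rad and linear speed of blank below 0.01 m/s); the robot touches nothing.
It fails at once if the clip is let down on the blank before the blank is home (x of blank in the frame of board between 0.026 and 0.049 m and value of joint clip below 0.235 rad).
It fails at once if the blank is lifted or tipped (z of blank in the frame of board above 0.033 m or angle between blank's own z axis and vertical above 0.2 rad).
It fails at once if something else on the bench is disturbed (distance of any of gouge_a, gouge_b, oilstone, spare, jar, brush from where it was at the start of the episode above 0.02 m).
It also fails if it takes over 45 s, if anything falls off the work surface, if the arm or the gripper's body presses on something with over 40 N, if the wrist force passes 120 N, or if a joint passes its speed limit or range.

## Working session

There is one attempt and no reset: what is moved stays moved. The work goes in short steps, each a Python script; the robot and the scene stay as the last script left them, time stands still between calls to the robot, and variables do not carry over. Pictures are saved under pics/ and viewed, and the job is handed in when it is done.

```bash
mkdir -p pics; ls; python3 - <<'E'
from plant import robot
import cv2
for n in ["side","top","wrist"]:
    c=robot.get_calibration(n); print(n,c)
    cv2.imwrite(f"pics/{n}0.png",robot.grab_frame(n))
print(robot.observe())
E
```

```text
pics
side {'vertical_fov': 48.608324352678075, 'cx': 276.55262531849087, 'cy': 218.18371514898146, 'rvec': array([ 0.51826502, -2.60443772,  1.29544319]), 'tvec': array([0.57837042, 0.13103039, 0.83117243])}
top {'vertical_fov': 43.98007778231707, 'cx': 284.789940452325, 'cy': 198.63760867944407, 'rvec': array([ 2.17478815, -2.22800966,  0.08103278]), 'tvec': array([0.07569102, 0.59590487, 1.01032558])}
wrist {'vertical_fov': 63.96012975977289, 'cx': 279.1742149574218, 'cy': 207.15027007991446, 'rvec': array([-2.28670858,  1.74567964,  0.2793809 ]), 'tvec': array([-0.59900162, -0.04016063,  0.38000833])}
{'time': 0.15, 'q': array([-8.71873940e+01,  5.99148114e+00,  5.53824303e+00,  8.96052889e+01,
        2.57499500e-04,  7.75270346e+01]), 'qvel': array([ 0.01003487, -0.0090725 ,  0.14281001,  0.04808055, -0.03541925,
        0.03062536]), 'joint_torque': array([ 1.89205202e-03, -5.57352197e+01,  5.04009426e+01,  1.24897560e-02,
       -3.32271493e-04,  1.27869342e-07]), 'tool_pos': array([ 0.15818255, -0.57858641,  0.30330266]), 'tcp_rot': array([-1.79942910e+02, -1.28920202e-02,  1.52855648e+01]), 'ft_force': array([-0.24792914,  0.80279391,  0.00226652]), 'torque': array([ 0.02447691, -0.06033945, -0.00662579]), 'gripper_width': 0.08550314253312398}
```

View pics/top0.png

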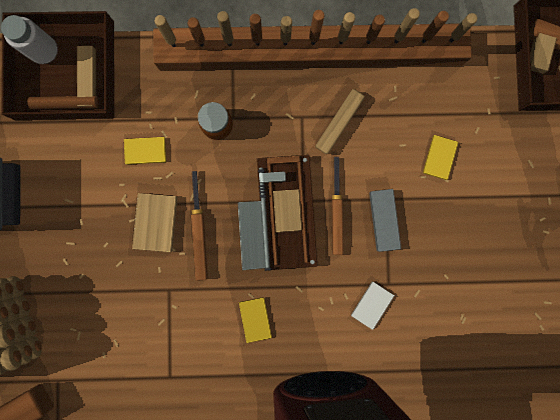

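View pics/side0.png

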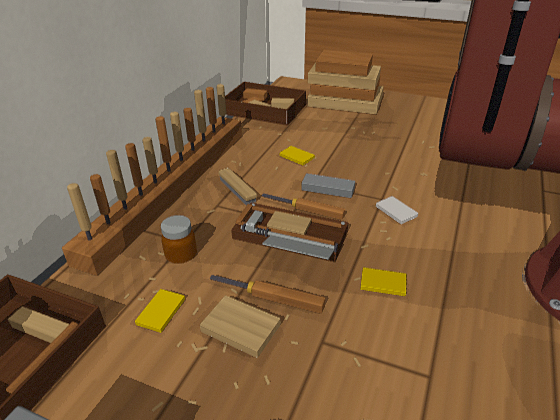

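View pics/wrist0.png

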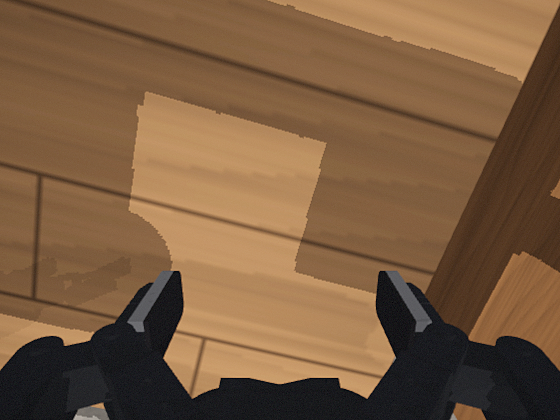

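The top view shows the board at about (285,212), with its plate on the left (252,235), the jaw at about (272,177), and the only light blank in the channel at (287,211). Possible look-alikes are yellow at (145,151), (440,157) and (255,320), white at (373,305), and the large spare block at (155,222). I'll enlarge the board to confirm.

```bash
python3 - <<'E'
import cv2
a=cv2.imread("pics/top0.png")[145:280,225:330]
a=cv2.resize(a,None,fx=4.4,fy=4.4,interpolation=cv2.INTER_CUBIC)
cv2.imwrite("pics/crop0.png",a)
a=cv2.imread("pics/side0.png")[190:270,220:360]
cv2.imwrite("pics/crop1.png",cv2.resize(a,None,fx=5,fy=5,interpolation=cv2.INTER_CUBIC))
E
```

```text
(no output)
```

View pics/crop0.png

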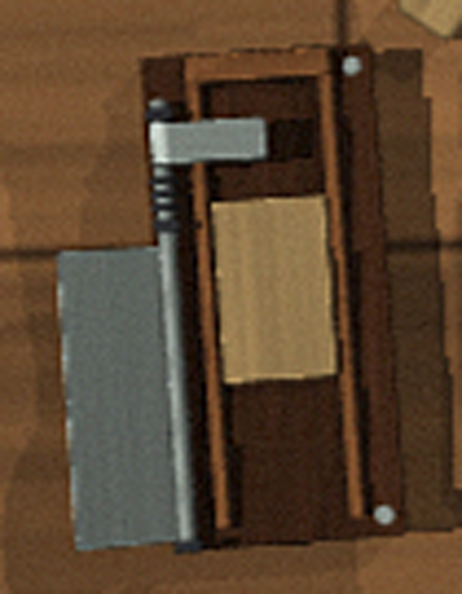

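View pics/crop1.png

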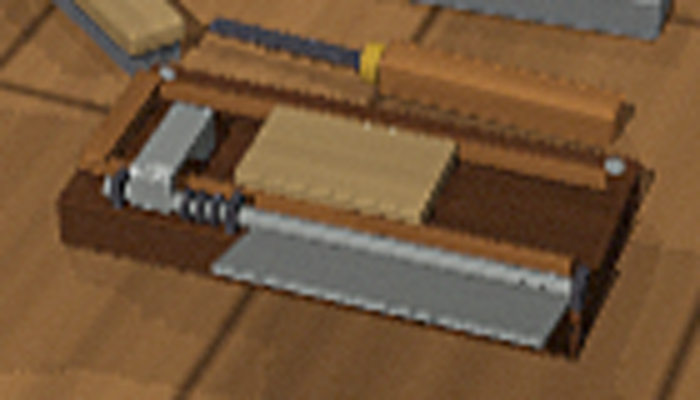

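The crop confirms it: the wood-coloured blank lies between the fences at full-image pixel (287,211), just before the jaw. Next I compute poses.

```bash
cat > h.py <<'E'
import numpy as np, cv2
from plant import robot
def ray(cal,uv,z,shape=(420,560)):
    f=shape[0]/2/np.tan(np.radians(cal["vertical_fov"])/2)
    R,_=cv2.Rodrigues(np.array(cal["rvec"],float)); t=np.array(cal["tvec"],float)
    uv=np.atleast_2d(uv).astype(float)
    d=np.c_[(uv[:,0]-cal["cx"])/f,(uv[:,1]-cal["cy"])/f,np.ones(len(uv))]@R
    C=-R.T@t
    return C+d*((z-C[2])/d[:,2])[:,None]
def proj(cal,P):
    f=210/np.tan(np.radians(cal["vertical_fov"])/2)
    K=np.array([[f,0,cal["cx"]],[0,f,cal["cy"]],[0,0,1.]])
    return cv2.projectPoints(np.atleast_2d(P).astype(float),np.array(cal["rvec"],float),np.array(cal["tvec"],float),K,None)[0][:,0]
E
python3 - <<'E'
from h import *
np.set_printoptions(precision=4,suppress=True)
c=robot.get_calibration("top")
o=lambda p: np.array(p)/4.4+[225,145]-0.5+0.5/4.4
print("board TL TR BR",ray(c,o([[143,60],[372,45],[405,532]]),.025))
print("fence -x ends L,R (centres)",ray(c,o([[222,528],[358,517]]),.031))
img=cv2.imread("pics/top0.png"); hsv=cv2.cvtColor(img,cv2.COLOR_BGR2HSV)
print(hsv[211,287])
m=cv2.inRange(hsv,(10,60,110),(30,180,255)); z=np.zeros_like(m); z[185:236,270:305]=m[185:236,270:305]
k=max(cv2.findContours(z,0,2)[0],key=cv2.contourArea); r=cv2.minAreaRect(k); print(r)
b=ray(c,cv2.boxPoints(r),.035);print(b,b.mean(0),np.linalg.norm(np.diff(b,axis=0),axis=1))
print(robot.tip_reach)
E
```

```text
board TL TR BR [[0.6777 0.1138 0.025 ]
 [0.6822 0.0114 0.025 ]
 [0.4654 0.0027 0.025 ]]
fence -x ends L,R (centres) [[0.4696 0.0834 0.031 ]
 [0.4729 0.0236 0.031 ]]
[ 19 123 141]
((286.747802734375, 210.21682739257812), (40.84266662597656, 25.144182205200195), 86.18592071533203)
[[0.6125 0.0844 0.035 ]
 [0.6146 0.0357 0.035 ]
 [0.5356 0.0325 0.035 ]
 [0.5336 0.081  0.035 ]] [0.5741 0.0584 0.035 ] [0.0488 0.0791 0.0486]
0.0726
```

```bash
python3 - <<'E'
from h import *
np.set_printoptions(precision=4,suppress=True)
c=robot.get_calibration("top")
p=ray(c,[[180,335]],0)[0];print(p)
O=[180,0,2.3]
robot.set_gripper(0.060); print(robot.observe()["gripper_width"],robot.tip_reach)
robot.move_pose([p[0],p[1],0.20],O)
robot.line_to([p[0],p[1],0.095])
print(robot.observe()["tool_pos"],robot.observe()["ft_force"])
print(robot.line_to([p[0],p[1],0.055],vel=0.012,guard=3))
s=robot.observe();print(s["tool_pos"],s["tcp_rot"],s["ft_force"],s["q"],s["time"])
z=s["tool_pos"][2]
cv2.imwrite("pics/side1.png",robot.grab_frame("side")); cv2.imwrite("pics/top1.png",robot.grab_frame("top"))
robot.line_to([p[0],p[1],0.2])
E
```

```text
[0.3345 0.2739 0.    ]
0.06024890527647011 0.0726
[0.335  0.274  0.0958] [-0.5698  0.2465  0.1501]
True
[0.3345 0.2739 0.0675] [179.9967   0.0052   2.2974] [-2.4212 -0.2523  6.6629] [  21.8674  -19.1214  -42.631    66.4964   -0.0014 -160.4301] 6.9417
```

```bash
cat >> h.py <<'E'
B0=np.array([0.5713,0.058]); YAW=2.3
def bw(x,y,z):
    a=np.radians(YAW); return [B0[0]+x*np.cos(a)-y*np.sin(a),B0[1]+x*np.sin(a)+y*np.cos(a),z]
E
python3 - <<'E'
from h import *
np.set_printoptions(precision=4,suppress=True)
for yaw in (YAW,YAW-180):
  for x in (-.0605,.006): print(yaw,robot.ik(bw(x,.037,.096),[180,0,yaw]))
robot.move_pose(bw(-.0605,.037,.2),[180,0,YAW-180])
robot.line_to(bw(-.0605,.037,.125),vel=.08)
s=robot.observe();print(s["tool_pos"],s["tcp_rot"],s["ft_force"],s["time"])
for n in ("side","wrist","top"): cv2.imwrite(f"pics/{n}2.png",robot.grab_frame(n))
a=cv2.imread("pics/side2.png")[150:280,200:370]
cv2.imwrite("pics/side2c.png",cv2.resize(a,None,fx=4.5,fy=4.5,interpolation=cv2.INTER_CUBIC))
E
```

```text
2.3 [ -4.2002  -4.2961 -26.6252  67.671    0.     173.4998]
2.3 [ -3.441    7.1665 -14.9791  67.8544   0.     174.259 ]
-177.7 [ -4.2002  -4.2961 -26.6252  67.671    0.      -6.5002]
-177.7 [ -3.441    7.1665 -14.9791  67.8544   0.      -5.741 ]
[0.5097 0.0925 0.1256] [-179.9925    0.0536 -177.7005] [-0.6119  0.4602  0.0559] 11.4583
```

View pics/side2c.png

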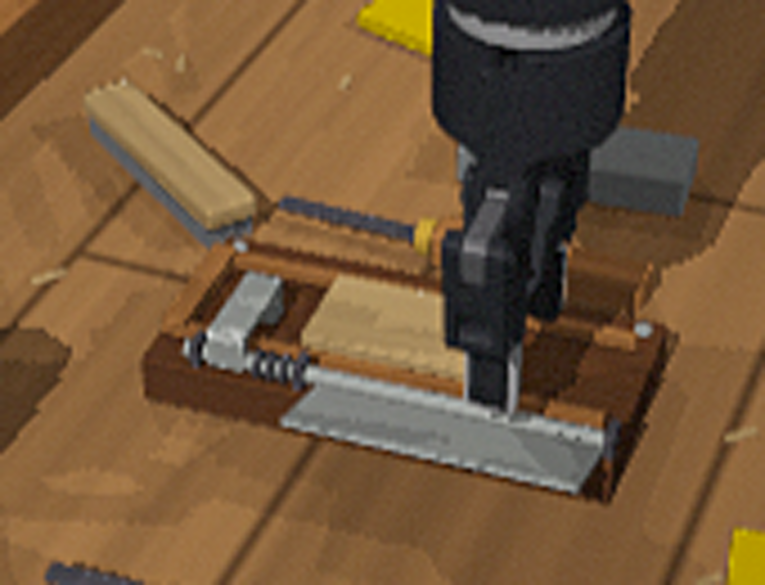

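View pics/wrist2.png

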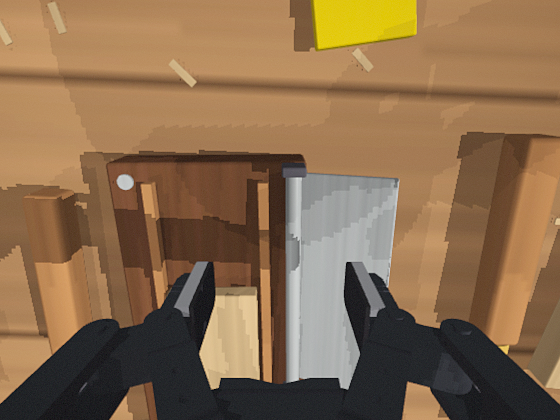

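The wrist view has the blank's rear edge at about (230,288), the left fingertip at (200,265–310), and the right fingertip over the plate at (365,285). I'll check clearance from this view's calibration before going down.

```bash
python3 - <<'E'
from h import *
np.set_printoptions(precision=4,suppress=True)
c=robot.get_calibration("wrist")
a=np.radians(YAW);R=np.array([[np.cos(a),np.sin(a)],[-np.sin(a),np.cos(a)]])
def tb(uv,z): return (ray(c,uv,z)[:,:2]-B0)@R.T
print("blank rear",tb([[225,288],[256,288]],.035))
print("fences inner -100",tb([[158,182],[258,181]],.031), "board corners -110",tb([[110,160],[303,157]],.025))
print("plate outer corner",tb([[398,180]],.046))
print("tips proj", proj(c,[bw(-.0605+dx,y,.0575) for y in (.007,.067) for dx in (-.011,.011)]))
E
```

```text
blank rear [[-0.0409  0.008 ]
 [-0.0409  0.0249]]
fences inner -100 [[-0.0993 -0.0234]
 [-0.0999  0.0269]] board corners -110 [[-0.1094 -0.0489]
 [-0.1109  0.0497]]
plate outer corner [[-0.104   0.0917]]
tips proj [[211.8677 255.7529]
 [214.7706 297.7112]
 [344.0449 255.7939]
 [341.2556 297.7645]]
```

The two views agree to within about 2 mm, with 9 mm of clearance behind the blank. Now I press the plate.

```bash
python3 - <<'E'
from h import *
np.set_printoptions(precision=4,suppress=True)
robot.line_to(bw(-.0635,.037,.125),vel=.05)
robot.line_to(bw(-.0635,.037,.096),vel=.03)
s=robot.observe();print(s["tool_pos"],s["ft_force"],s["torque"],s["time"])
for n in ("side","wrist"): cv2.imwrite(f"pics/{n}3.png",robot.grab_frame(n))
a=cv2.imread("pics/side3.png")[150:280,200:370]
cv2.imwrite("pics/side3c.png",cv2.resize(a,None,fx=4.5,fy=4.5,interpolation=cv2.INTER_CUBIC))
E
```

```text
[0.5064 0.0928 0.0963] [-3.171   1.7876  6.5896] [0.7741 0.6523 0.0961] 12.975
```

View pics/side3c.png

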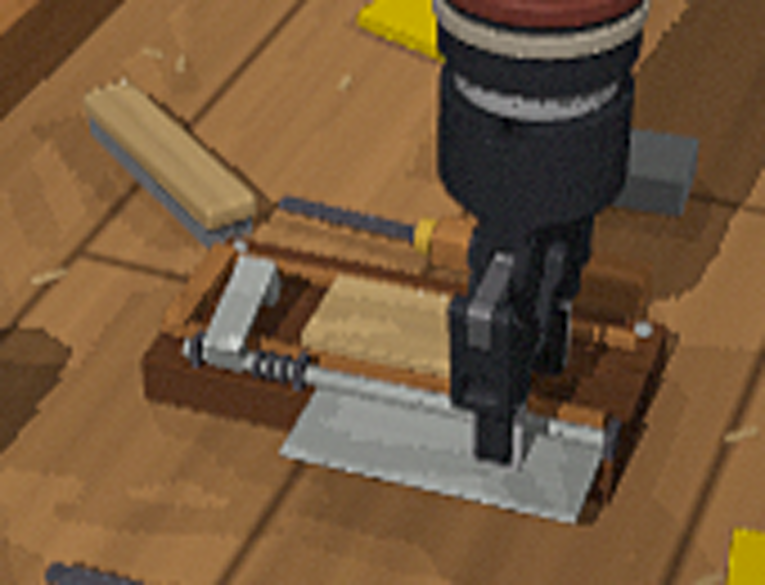

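View pics/wrist3.png

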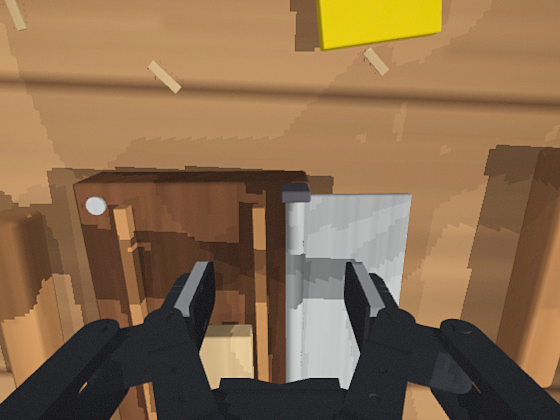

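The plate looks level, with its corners at about (263,251) and (328,266) in the side image, and the jaw is raised. I'll check the angle by projecting the plate edge, then push.

```bash
python3 - <<'E'
from h import *
np.set_printoptions(precision=4,suppress=True)
c=robot.get_calibration("side")
for ang in (.22,.27,.32,.37,.42):
    d=.32-ang; z=.029+.049*np.sin(d); y=.045+.049*np.cos(d)
    print(ang,proj(c,[bw(.025,y,z),bw(-.105,y,z)]).round(1).tolist())
print((np.array([[283,453],[578,522]])/4.5+[200,150]).round(1))
E
```

```text
0.22 [[262.2, 247.5], [328.3, 263.2]]
0.27 [[262.2, 248.5], [328.2, 264.2]]
0.32 [[262.3, 249.5], [328.1, 265.2]]
0.37 [[262.3, 250.4], [328.0, 266.2]]
0.42 [[262.4, 251.3], [328.0, 267.1]]
[[262.9 250.7]
 [328.4 266. ]]
```

```bash
python3 - <<'E'
from h import *
np.set_printoptions(precision=4,suppress=True)
print(robot.line_to(bw(-.010,.037,.096),vel=.03,guard=15))
s=robot.observe();print(s["tool_pos"],s["ft_force"],s["torque"],s["time"])
for n in ("side","top"): cv2.imwrite(f"pics/{n}4.png",robot.grab_frame(n))
a=cv2.imread("pics/side4.png")[150:280,200:370]
cv2.imwrite("pics/side4c.png",cv2.resize(a,None,fx=4.5,fy=4.5,interpolation=cv2.INTER_CUBIC))
E
```

```text
False
[0.5591 0.0947 0.096 ] [-5.629  -0.469   8.1434] [0.2578 1.3226 0.2074] 15.0083
```

View pics/side4c.png

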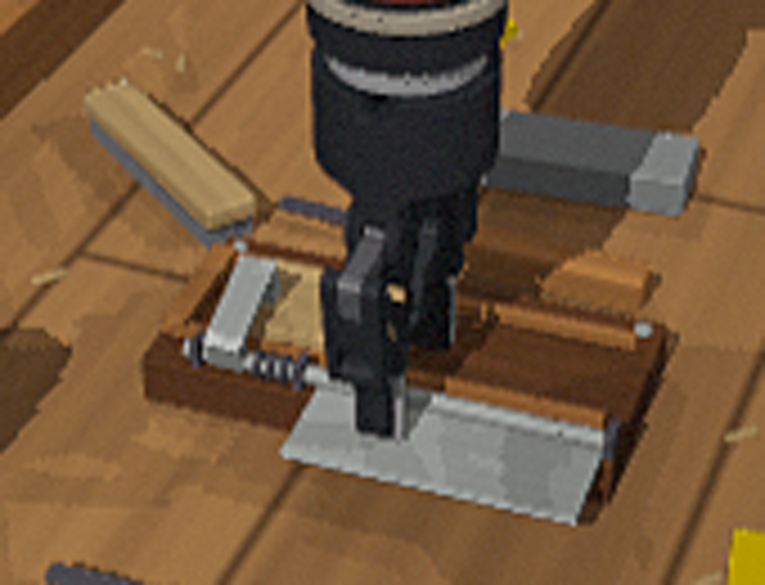

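The blank's front, at about (270,330) in the crop, is now under the raised jaw. The plate is still level and the finger is behind the blank, so I keep pushing until it meets the stop.

```bash
python3 - <<'E'
from h import *
np.set_printoptions(precision=4,suppress=True)
print(robot.line_to(bw(.002,.037,.096),vel=.025,guard=10))
s=robot.observe();print(s["tool_pos"],s["ft_force"])
g=robot.line_to(bw(.012,.037,.096),vel=.012,guard=8)
s=robot.observe();print(g,s["tool_pos"],s["ft_force"],s["torque"],s["time"])
a=np.radians(YAW);d=s["tool_pos"][:2]-B0;print("board x",d@[np.cos(a),np.sin(a)])
robot.pause(.3)
for n in ("side","top"): cv2.imwrite(f"pics/{n}5.png",robot.grab_frame(n))
a=cv2.imread("pics/side5.png")[150:280,200:370]
cv2.imwrite("pics/side5c.png",cv2.resize(a,None,fx=4.5,fy=4.5,interpolation=cv2.INTER_CUBIC))
E
```

```text
False
[0.5715 0.0952 0.0962] [-4.2214 -0.0378  8.4808]
True [0.5765 0.0954 0.0961] [-2.5865  0.1937  8.7867] [ 0.0929  0.5834 -0.1839] 16.3083
board x 0.006699658559525409
```

View pics/side5c.png

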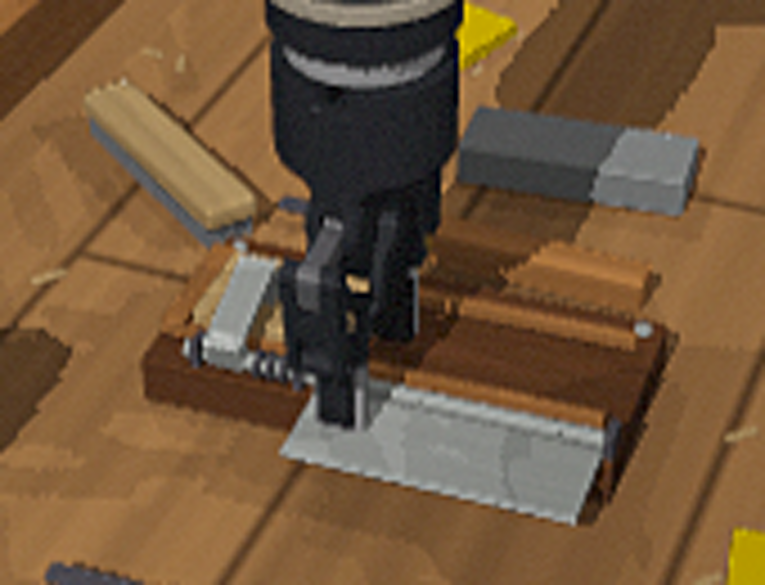

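The stop contact came at 6.7 mm (5 mm expected). I press once more to confirm it's the stop, then back off along the plate while still holding it down.

```bash
python3 - <<'E'
from h import *
np.set_printoptions(precision=4,suppress=True)
a=np.radians(YAW)
def bx(): 
    s=robot.observe(); return ((s["tool_pos"][:2]-B0)@[np.cos(a),np.sin(a)]).round(4),s["ft_force"],s["time"]
print(bx())
for x in (.0075,.0085):
    g=robot.line_to(bw(x,.037,.096),vel=.01,guard=15); robot.pause(.1); print(g,bx())
robot.line_to(bw(-.012,.037,.096),vel=.03); print(bx())
cv2.imwrite("pics/top6.png",robot.grab_frame("top"));w=robot.grab_frame("wrist");cv2.imwrite("pics/wrist6.png",w)
s=cv2.imread if 0 else robot.grab_frame("side")[150:280,200:370]
cv2.imwrite("pics/side6c.png",cv2.resize(s,None,fx=4.5,fy=4.5,interpolation=cv2.INTER_CUBIC))
E
```

```text
(np.float64(0.0067), array([-2.4027, -0.3682,  8.2777]), 16.7083)
False (np.float64(0.0069), array([-7.1683, -0.5171,  8.3219]), 17.0667)
False (np.float64(0.0071), array([-10.8935,   0.0247,  11.0274]), 17.4167)
(np.float64(-0.0102), array([ 3.6784, -0.2551,  7.5763]), 18.25)
```

View pics/side6c.png

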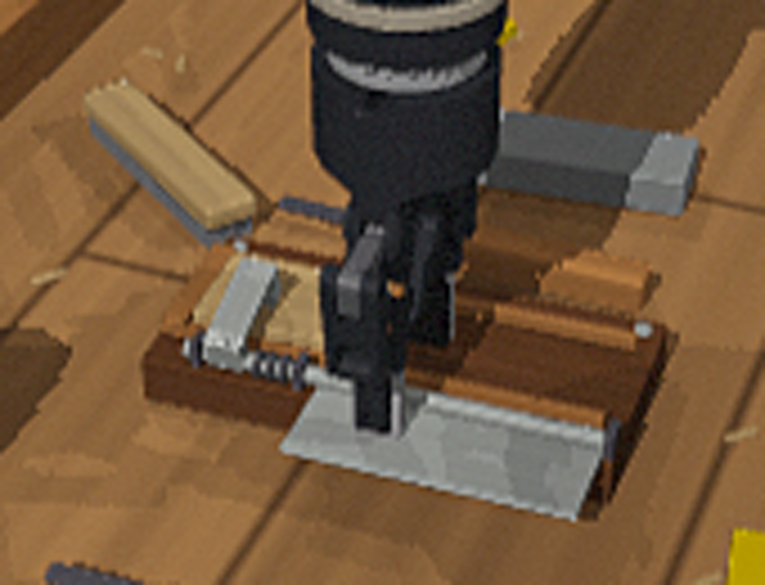

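View pics/wrist6.png

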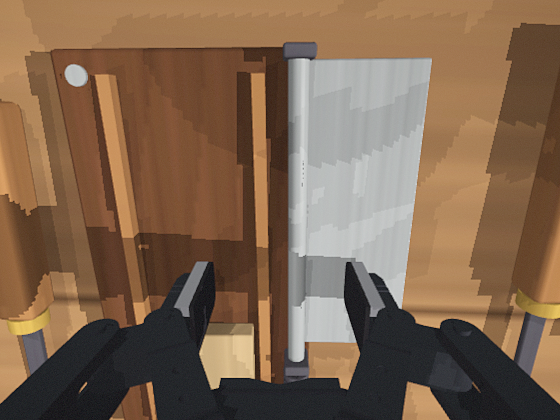

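```bash
python3 - <<'E'
from h import *
c=robot.get_calibration("wrist");a=np.radians(YAW);R=np.array([[np.cos(a),np.sin(a)],[-np.sin(a),np.cos(a)]])
print((ray(c,[[215,323.5],[252,323.5]],.035)[:,:2]-B0)@R.T, "board -110:",(ray(c,[[60,49],[280,47]],.025)[:,:2]-B0)@R.T)
E
```

```text
[[0.01066391 0.007321  ]
 [0.01065647 0.02463563]] board -110: [[-0.10769518 -0.04736263]
 [-0.10837391  0.03768278]]
```

```bash
python3 - <<'E'
from h import *
w=cv2.imread("pics/wrist6.png")[290:400,180:320]
cv2.imwrite("pics/w6c.png",cv2.resize(w,None,fx=5,fy=5,interpolation=cv2.INTER_CUBIC))
t=cv2.imread("pics/top6.png")[145:280,225:330]
cv2.imwrite("pics/t6c.png",cv2.resize(t,None,fx=4.4,fy=4.4,interpolation=cv2.INTER_CUBIC))
E
```

```text
(no output)
```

View pics/w6c.png

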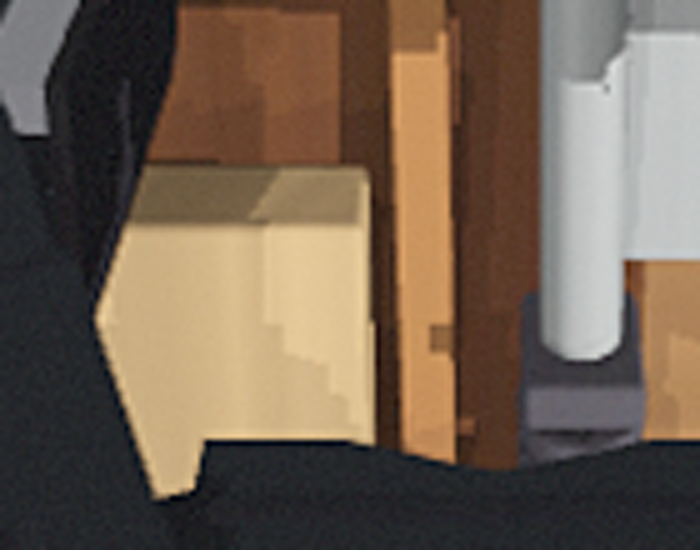

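View pics/t6c.png

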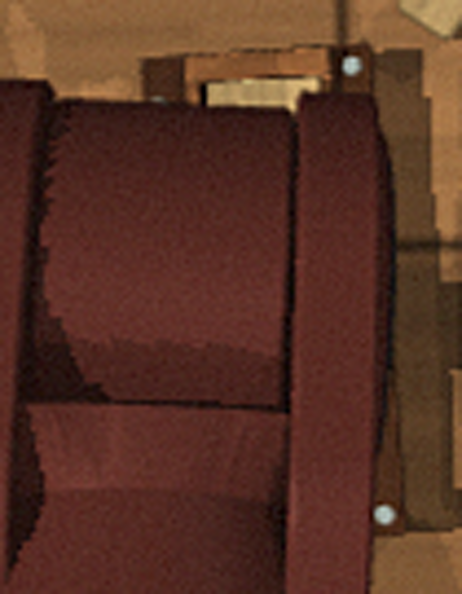

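The row-323 edge is the foot of the blank's rear face (z = 25 mm), so the rear sits at about x = 16 mm. The top view also shows the front against the stop, so the blank is home and I can release the clip.

```bash
python3 - <<'E'
from h import *
np.set_printoptions(precision=4,suppress=True)
robot.line_to(bw(-.012,.037,.130),vel=.03)
robot.line_to(bw(-.012,.037,.25),vel=.12)
robot.move_pose([0.30,-0.40,0.35],[180,0,-140])
s=robot.observe();print(s["tool_pos"],s["ft_force"],s["time"])
t=robot.grab_frame("top");cv2.imwrite("pics/top7.png",t)
cv2.imwrite("pics/t7c.png",cv2.resize(t[145:280,225:330],None,fx=4.4,fy=4.4,interpolation=cv2.INTER_CUBIC))
s=robot.grab_frame("side")[170:300,190:360]
cv2.imwrite("pics/side7c.png",cv2.resize(s,None,fx=4.5,fy=4.5,interpolation=cv2.INTER_CUBIC))
E
```

```text
[ 0.3004 -0.3996  0.3498] [ 0.275  -0.5716 -0.784 ] 22.875
```

View pics/t7c.png

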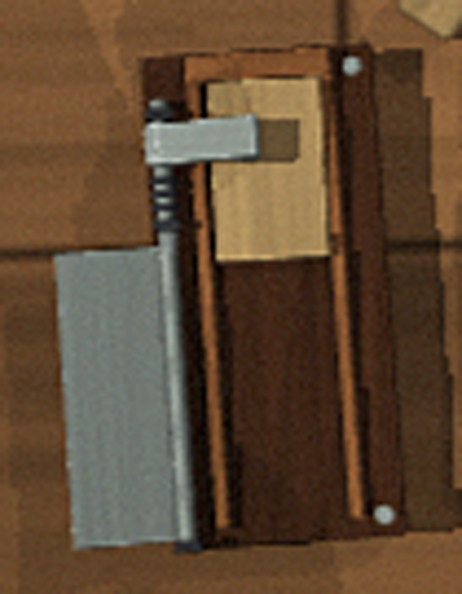

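View pics/side7c.png

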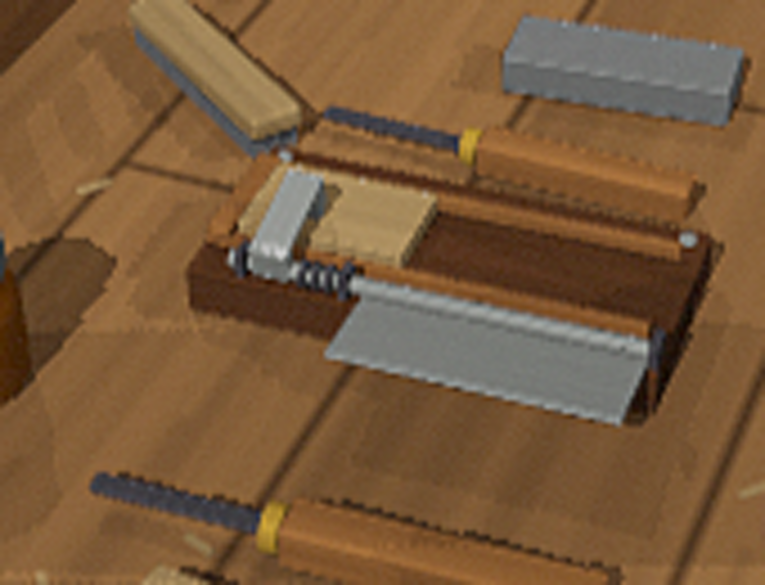

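View pics/top7.png

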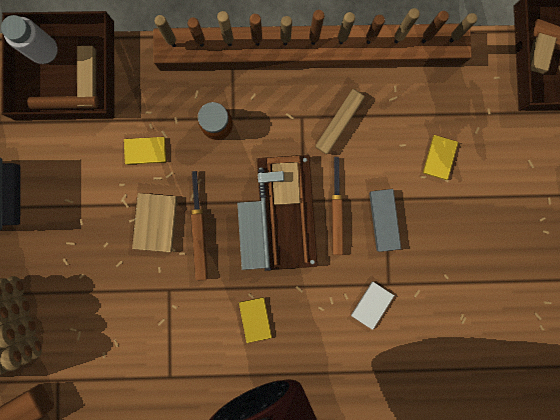

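The blank is flat and straight against the stop (crop front edge at row 80, rear edge at row 258). The jaw rests on it, the arm is clear, and nothing else has moved. I'll make one numeric check and hand in.

```bash
python3 - <<'E'
from h import *
np.set_printoptions(precision=4,suppress=True)
c=robot.get_calibration("top");a=np.radians(YAW);R=np.array([[np.cos(a),np.sin(a)],[-np.sin(a),np.cos(a)]])
o=np.array([[216,261],[329,254]])/4.4+[225,145]-.39
print((ray(c,o,.035)[:,:2]-B0)@R.T)
robot.job_done()
E
```

```text
[[ 0.0165  0.0247]
 [ 0.0164 -0.0252]]
the job is handed in; nothing more can be done
```

The blank is loaded: it sits against the end stop with the clip's jaw closed on it, and I handed the job in at about 23 s of the 45 s allowed. `job_done()` gives no verdict, so this rests on my own checks.

**What I did:**
- I set the fingers 60 mm apart and touched the bare bench to find the fingertip height.
- One fingertip pressed the plate level, which opened the jaw. The other pushed the blank under the jaw until it met the stop.
- I pressed again to confirm the stop, backed off about 17 mm with the clip still held down, then lifted straight up to release it.

**Last checks:**
- **Blank position:** both rear corners measured at board x ≈ 16.5 mm (16 mm is home), so it is straight and within the 3.5 mm allowed.
- **Clip:** the pictures show the jaw resting on the blank, but I did not measure its angle after release.
- **Rest of the bench:** the other items look unmoved in the top view, and the arm was clear of everything.

**Checks that disagreed:**
- **Rear edge:** a wrist-camera reading first put it at 10.7 mm. I had taken the foot of the rear face for its top edge, and corrected for that it comes to about 16 mm.
- **Stop contact:** it came about 2 mm later than predicted, which matches the 2 mm camera calibration accuracy.
- **Held-open clip:** the side view put the clip nearer 0.36 rad than the planned 0.32, still within the safe range.

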